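# Zero and read a sample on the bench photometer

### The job

Take a reading on the white bench photometer with light touches of the fingers only; nothing is to be gripped, pinched or lifted. Swing its half-open light-shield lid fully shut, press the round key to zero on the blank that is now in the beam, push the black knob of the cell changer straight in to its stop so that the sample moves into the beam, and last press the long bar key to read. Press each key gently well down and let it come up again, keep the lid shut from then on, and leave the small square power key and the glassware beside the instrument alone.

Things in the scene. Friction and masses are not known exactly. Their poses are not given: they have to be found in the camera images.
- photometer: Fixed white bench photometer, 210 deep (x) x 240 wide (y) mm. Origin: centre of its underside, on the worktop. Its own -x side is the front, +y is the left for someone facing the front, +z up. In front lies a flat key deck 46 mm high (x -105 to -20 mm); behind it at the left (y -12 to 120 mm) a sloping display and a block 85 mm high; behind it at the right (y -120 to -12 mm) the sample well, 85 mm high, 97 mm with the lid shut.
- lid_edge (a point): Middle of the front edge of the lid's top face. The lid is a white flap 106 mm wide, 9 mm thick, with a 9 mm deep thin lip in front of this edge (over the middle 56 mm); it covers the sample well. This point lies 114 mm from the hinge axis, and 9 mm to the outer-face side of it.
- lid_hinge_line (a point): Middle of the lid's hinge axis, which runs along the photometer's y at the rear of the sample well (88 mm above the worktop). Shut, the lid lies level from here towards the front.
- lid (a joint): Lid angle in rad: 0 shut, grows as the front edge swings up and back; starts between 0.6 and 1.05. The hinge is stiff: the lid stays at any angle, and about 2 N at its front edge moves it. A foam seal under the lid gives 2 to 3 mm at the front edge under 10 N.
- round_key_top (a point): Centre of the top of the round key (20 mm diameter), the middle one of the three pale keys on the dark panel: the zero key. Top 57 mm above the worktop, 11 mm above the deck; in the photometer's frame at (-64, 50) mm.
- round_key (a joint): Travel of the round key in m: 0 up, 0.007 fully down. Springs back. 1 N starts it, 6 N holds it fully down; it registers from 0.003 (3 N).
- bar_key_top (a point): Centre of the top of the long bar key (30 mm along the photometer's y, 13 mm along its x), the rightmost pale key: the read key. Same height; in the photometer's frame at (-64, 0) mm.
- bar_key (a joint): Travel of the bar key in m, as for the round key.
- square_key_top (a point): Centre of the top of the small square key (13 mm), the leftmost pale key: the power key, not to be pressed. In the photometer's frame at (-64, 95) mm.
- square_key (a joint): Travel of the square key in m, as for the round key.
- knob_face (a point): Centre of the flat front face of the black cell-changer knob (26 mm diameter, 14 mm thick, axis level along the photometer's x, 66 mm above the worktop, 20 mm above the deck) on a 9 mm steel rod out of the front of the sample well. Pulled out, the face lies at (-92, -66) mm in the photometer's frame.
- changer (a joint): Cell changer in m: about 0 pulled out (blank in the beam), 0.030 pushed fully in along the photometer's +x (sample in the beam). About 2 N of friction, no spring: it stays where it is left. The inner stop is soft rubber, giving about 2 mm under 10 N.
- side_wall (a point): The point of the bare end wall nearest to the robot: 0.67 m from the base axis, ahead and 30 degrees to the right. The upright wall runs on through this point at right angles to that direction, past the right end of the worktop and the right of the robot; draw the hand in before swinging past it.
- vial_a: Bystander: capped glass sample vial, 23 mm diameter, 54 mm tall, loose, standing close to the right flank of the photometer. Origin at its underside.
- vial_b: Bystander: a second such vial beside the first.
- beaker: Bystander: glass beaker, 54 mm diameter, 70 mm tall, loose, standing to the left of the photometer. Origin at its underside.
- dropper: Bystander: brown dropper bottle, 33 mm diameter, 98 mm tall, loose, also to the left of the photometer. Origin at its underside.

How it is judged:
By the outcome, as a careful person would: the job done as asked, in the order asked, and still so for the second after the job is handed in, with the robot touching nothing.
It also fails if it takes over 58 s, if anything falls off the work surface, if the arm or the gripper's body presses on something with over 40 N, if the wrist force passes 120 N, or if a joint passes its speed limit or range.

### The arm

A 7-joint arm with a two-finger parallel gripper is mounted at the origin on a cart in front of the work surface, level with it; the furniture and walls round the work are solid. World frame = base frame: x ahead of the robot, y to its left, z up, the work surface at z = 0. Lengths are in m, angles in rad, forces in N, time in s.
With the tool pointing down it reaches from about 0.375 to 0.925 m from the base axis. Payload 3.1 kg.
Tool frame: the origin (TCP) lies between the finger pads; the fingertips stand 19 mm ahead of it and the grasp point (between the pads) is the TCP; z points along the fingers, y is the direction in which the jaws open and shut (so a half turn about z gives the same grasp; the last joint's range is limited). The gripper opens to 85 mm and grips with 20 to 120 N. Pads are 22 mm wide; open, the fingers measure 114 mm over their backs; the gripper's body (76 mm by 85 mm) begins 54 mm behind the grasp point. The pads swing forward as they close: fully open they stand 13 mm farther back than shut.
Start: joints at [1.057, 0.383, 0.044, 1.598, -0.018, 1.161, -0.05], TCP at [0.263, -0.595, 0.25] pointing down, gripper open.
Joint ranges: [-2.61, 2.61], [-0.41, 2.15], [-1.48, 1.57], [0, 2.5], [-1.57, 4.71], [0.05, 1.97], [-2.85, 2.85]. Speed limits (rad/s): [2.79, 2.79, 3.14, 3.14, 3.14, 3.14, 3.14].

### API

Orientations are given as a unit quaternion [x, y, z, w].
In Python, from bench import move_ptp, movel, move_j, move_gripper, pause, inverse_kinematics, read_camera, camera_params, MotionError, sign_off, look_for, tip_of, read_time_s, read_qpos, read_joint_vel, read_effort, read_eef_pos, read_tcp_rot, read_ft_force, read_ft_torque, read_finger_gap gives the robot as it stands. Calls block until the motion is done:
- move_ptp(position, orientation): joint-space move of the TCP to a pose.
- movel(position, orientation=None, speed=0.15): straight line of the TCP; orientation=None keeps the orientation; speed is the mean speed in m/s.
- move_j(angles): joint-space move.
- move_gripper(opening, effort=None): finger opening in m; effort is the grip in N (None keeps the last); returns when the fingers have stopped.
- pause(seconds).
- inverse_kinematics(position, orientation): joint angles nearest the present ones, or None.
- read_camera(name): name is "scene" or "top" or "wrist"; returns the picture (384x512x3 uint8, red, green, blue); there is no depth.
- camera_params(name): a dict with "K" (3x3 intrinsics, pixels), "camera_from_world" (4x4, takes a point from world to camera coordinates). Camera axes: x right, y down, z forward; pixel columns grow to the right and rows downward; lengths in m; the calibration is good to about 2 mm. A picture is of the moment at which its call begins: read the wrist's pose just before it. camera_params takes no time and is no camera call; for the wrist camera it gives the pose at the moment of the call.
A pose or a line that the arm cannot do raises MotionError and nothing moves.
- sign_off(): hands the job in, once; it reports no verdict.
Trained networks look in the newest picture that a camera, given by its name, has taken for a name from the list of things; names that differ only in an ending like _2 or _b are one class to them, and where a whole thing is asked for, a point or a joint stands for the part that bears it (a point fixed in the world has none). Each returns a list of dicts, best first, with "confidence" (0 to 1); they miss things now and then, are a little off and sometimes report something else, mostly with a low value. They report only what shows in the picture. A call takes as long as a camera call.
- look_for(camera, name): "at" ([column, row] in pixels, amid what is visible of it).
- tip_of(camera, name): "at" ([column, row] in pixels: a listed point, or the origin of a listed thing).
Readings, each from a call of its own:
- read_time_s(): time.
- read_qpos(): joint angles.
- read_joint_vel(): joint speeds.
- read_effort(): joint torques, N m.
- read_eef_pos(): TCP position.
- read_tcp_rot(): TCP orientation.
- read_ft_force(): force on the tool from outside, world axes, zero at the start.
- read_ft_torque(): the same for the moment, N m.
- read_finger_gap(): finger opening in m.
Only numpy, scipy, OpenCV 4.12 (cv2) and the standard library are available. Lean on these libraries where they do the work, as an engineer would, in place of code of your own. Each camera call takes 0.05 s, during which the arm holds its last target.

## Working session

There is one attempt and no reset: what is moved stays moved. The work goes in short steps, each a Python script; the robot and the scene stay as the last script left them, time stands still between calls to the robot, and variables do not carry over. Pictures are saved under pics/ and viewed, and the job is handed in when it is done.

```bash
mkdir -p pics; ls; cat > h.py <<'E'
from bench import *
import numpy as np, cv2
def save(cam,fn,marks=()):
    im=read_camera(cam); im=cv2.cvtColor(np.asarray(im),cv2.COLOR_RGB2BGR).copy()
    for m in marks: cv2.circle(im,(int(m[0]),int(m[1])),3,(0,0,255),1)
    cv2.imwrite('pics/'+fn,im); return im
def proj(cam,p,cp=None):
    cp=cp or camera_params(cam); T=np.array(cp['camera_from_world']);K=np.array(cp['K'])
    q=K@(T@np.r_[p,1])[:3]; return q[:2]/q[2]
def ray(cam,px,z,cp=None):
    cp=cp or camera_params(cam); T=np.array(cp['camera_from_world']);K=np.array(cp['K'])
    R=T[:3,:3];c=-R.T@T[:3,3]; d=R.T@np.linalg.inv(K)@np.r_[px,1]
    return c+d*(z-c[2])/d[2]
E
python3 - <<'E'
from h import *
print(read_time_s(),read_eef_pos(),read_tcp_rot(),read_finger_gap())
for c in ("scene","top"):
    im=save(c,c+'0.png')
    cp=camera_params(c);print(c,np.round(cp['K'],1).tolist(),np.round(cp['camera_from_world'],3).tolist())
    for n,z in (("round_key_top",.057),("bar_key_top",.057),("square_key_top",.057),("knob_face",.066),("lid_hinge_line",.088),("photometer",0),("lid_edge",.15),("vial_a",0),("beaker",0),("dropper",0)):
        for r in tip_of(c,n)[:2]: print(n,np.round(r['at'],1),round(r['confidence'],2),np.round(ray(c,r['at'],z),3))
print(read_time_s())
E
```

```text
pics
0.0 [ 0.26217285 -0.593788    0.24886772] [ 9.78462143e-01  2.06422073e-01 -3.36871352e-04 -1.28392671e-03] 0.085387017712039
scene [[409.9, 0.0, 260.0], [0.0, 409.9, 196.7], [0.0, 0.0, 1.0]] [[0.278, -0.96, -0.003, -0.139], [-0.856, -0.247, -0.455, 0.544], [0.436, 0.129, -0.891, 1.039], [0.0, 0.0, 0.0, 1.0]]
round_key_top [214.1 205.5] 0.51 [0.531 0.153 0.057]
bar_key_top [251.9 163.3] 0.59 [0.705 0.086 0.057]
bar_key_top [224.2 191.4] 0.49 [0.585 0.139 0.057]
square_key_top [250.1 162.3] 0.54 [0.707 0.093 0.057]
square_key_top [204.2 213.4] 0.41 [0.497 0.173 0.057]
knob_face [246.6 179.9] 0.66 [0.638 0.083 0.066]
lid_hinge_line [200.  142.4] 0.93 [0.716 0.262 0.088]
photometer [213.2 189.9] 0.56 [0.607 0.189 0.   ]
lid_edge [222.1 147.9] 0.65 [0.678 0.169 0.15 ]
vial_a [255. 164.] 0.53 [0.739 0.087 0.   ]
vial_a [241.7 152.7] 0.42 [0.769 0.143 0.   ]
beaker [171.7 224.5] 0.72 [0.456 0.273 0.   ]
dropper [246.9 178.4] 0.61 [0.678 0.097 0.   ]
top [[423.0, 0.0, 258.5], [0.0, 423.0, 192.9], [0.0, 0.0, 1.0]] [[0.016, -1.0, -0.001, 0.001], [-0.992, -0.016, -0.125, 0.581], [0.125, 0.003, -0.992, 1.173], [0.0, 0.0, 0.0, 1.0]]
round_key_top [207.5 206.6] 0.38 [0.537 0.152 0.057]
bar_key_top [217.  196.7] 0.52 [0.566 0.126 0.057]
square_key_top [199.2 222.4] 0.34 [0.493 0.174 0.057]
square_key_top [148.2 219.5] 0.27 [0.499 0.316 0.057]
knob_face [231.3 174.2] 0.63 [0.629 0.087 0.066]
lid_hinge_line [172.9 143.9] 0.75 [0.708 0.25  0.088]
photometer [198.  182.8] 0.85 [0.613 0.189 0.   ]
photometer [234.2 174.3] 0.28 [0.64  0.083 0.   ]
lid_edge [192.  148.9] 0.98 [0.68  0.186 0.15 ]
lid_edge [170.6 234.5] 0.28 [0.456 0.233 0.15 ]
vial_a [211.8 134.8] 0.62 [0.759 0.153 0.   ]
vial_a [226.5 140.2] 0.59 [0.743 0.108 0.   ]
beaker [169.  233.1] 0.81 [0.463 0.269 0.   ]
dropper [148.4 218.4] 0.48 [0.505 0.331 0.   ]
1.1
```

```bash
python3 -c "
import cv2
for c in('scene','top'):
    im=cv2.imread('pics/%s0.png'%c)[90:280,110:310]; cv2.imwrite('pics/%s0c.png'%c,cv2.resize(im,None,fx=3,fy=3,interpolation=2))
"
```

```text
(no output)
```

View pics/scene0.png

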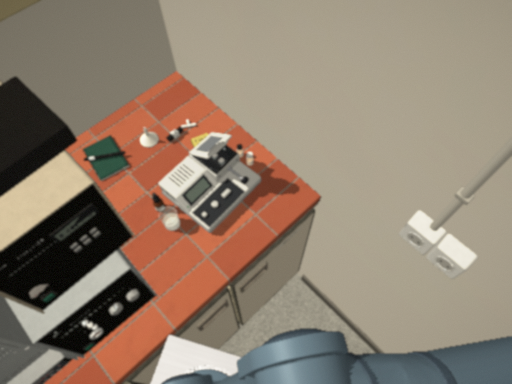

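View pics/top0.png

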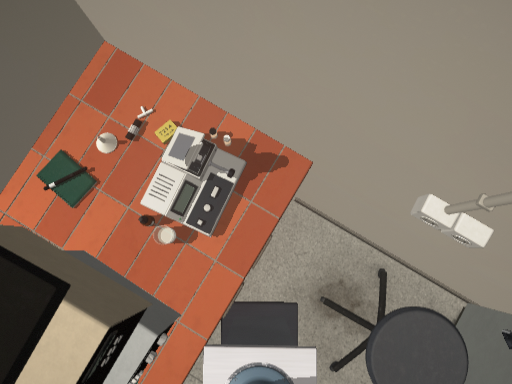

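```bash
sleep 1
```

```text
(no output)
```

View pics/scene0c.png

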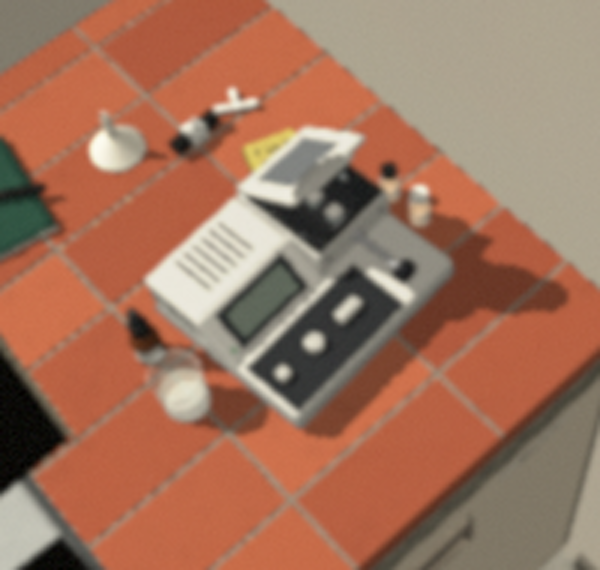

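View pics/top0c.png

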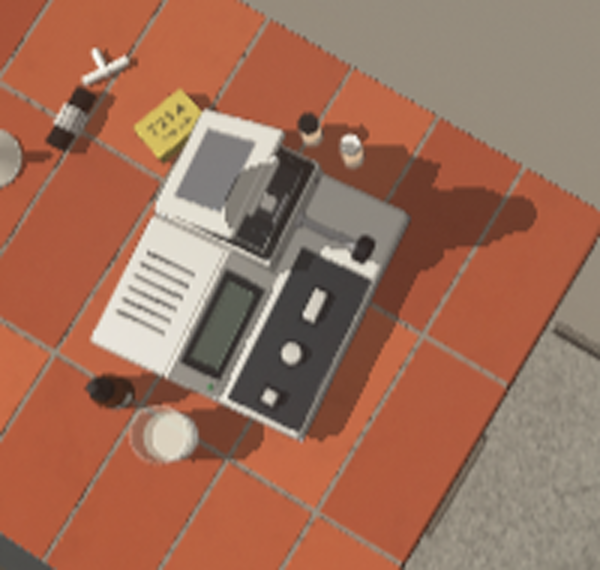

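```bash
cat >> h.py <<'E'
from scipy.optimize import least_squares
P={'round':(-.064,.05,.057),'bar':(-.064,0,.057),'square':(-.064,.095,.057),'knob':(-.092,-.066,.066),'hinge':None}
def wp(x,p):
    c,s=np.cos(x[2]),np.sin(x[2]); return np.array([x[0]+c*p[0]-s*p[1],x[1]+s*p[0]+c*p[1],p[2]])
def fit(obs,x0=(.61,.19,.52)):
    # obs: list of (cp, name-or-point, px)
    f=lambda x: np.concatenate([proj('',wp(x,P[n] if isinstance(n,str) else n),cp)-np.array(px) for cp,n,px in obs])
    r=least_squares(f,x0,loss='soft_l1'); return r.x,f(r.x).reshape(-1,2)
E
python3 - <<'E'
from h import *
t=camera_params('top');s=camera_params('scene')
o=[(t,'round',(207,207)),(t,'bar',(215,191)),(t,'square',(200,222)),(t,'knob',(232.5,174)),
(s,'round',(214.2,204)),(s,'bar',(226,193)),(s,'square',(204.3,214.2)),(s,'knob',(245.5,179.8))]
x,r=fit(o);print(x,np.round(r,1).tolist())
cp=t
for th in (.6,.7,.8,.9,1.0):
    # lid: y mid -66; hinge x from lid edge: shut, edge at x_h-0.114, z .088+.009
    pass
h=tip_of
print(tip_of('top','lid_hinge_line')[:1])
E
```

```text
[0.60648906 0.19343586 1.17256137] [[-0.2, 0.2], [-0.8, -0.0], [0.1, -0.1], [0.2, -0.8], [0.3, 0.0], [-0.6, -0.4], [0.1, 0.3], [0.5, 1.8]]
[{'at': [172.9, 143.9], 'confidence': 0.75}]
```

```bash
cat >> h.py <<'E'
def quat(yaw): # tool down, tool x along yaw
    return [np.cos(yaw/2),np.sin(yaw/2),0.,0.]
from scipy.spatial.transform import Rotation as Ro
E
python3 - <<'E'
from h import *
R=Ro.from_quat(read_tcp_rot()).as_matrix();p=np.array(read_eef_pos())
T=np.array(camera_params('wrist')['camera_from_world']);c=-T[:3,:3].T@T[:3,3]
print('cam in tool',R.T@(c-p),'\n',(T[:3,:3]@R).round(2),camera_params('wrist')['K'])
q=quat(.415);print(q)
for pos in ((.18,-.40,.3),(.43,0,.35),(.58,.14,.33)):
  for y in (1.17,1.17-np.pi,.415):
    print(pos,y,inverse_kinematics(pos,quat(y)))
E
```

```text
cam in tool [ 0.07112095  0.00072106 -0.12395923] 
 [[ 0.    1.   -0.  ]
 [-0.96  0.   -0.28]
 [-0.28  0.    0.96]] [[280.75498863   0.         247.79280431]
 [  0.         280.75498863 193.2238962 ]
 [  0.           0.           1.        ]]
[np.float64(0.9785490075858827), np.float64(0.20601417366939617), 0.0, 0.0]
(0.18, -0.4, 0.3) 1.17 [ 1.14108227 -0.06633752 -0.08348763  2.01351619 -0.00594451  1.19418964
  0.65916731]
(0.18, -0.4, 0.3) -1.9715926535897932 [ 0.78039238 -0.0863034   0.26043994  2.0281606   0.02384527  1.19693541
 -2.51119297]
(0.18, -0.4, 0.3) 0.415 [ 1.03067481e+00 -7.13503487e-02  2.20590498e-02  2.01808002e+00
  1.69052677e-03  1.19484617e+00 -1.03739266e-01]
(0.43, 0, 0.35) 1.17 [ 0.54397081 -0.11401411 -0.58322569  1.93704024 -0.06506225  1.30038967
 -0.41965836]
(0.43, 0, 0.35) -1.9715926535897932 [-1.10873214 -0.292683    0.86159532  1.99328312  0.22644741  1.34773095
  2.42119338]
(0.43, 0, 0.35) 0.415 [ 0.5082104  -0.11327698 -0.55105071  1.93825597 -0.06145249  1.30044559
 -1.1793414 ]
(0.58, 0.14, 0.33) 1.17 [ 0.28861473  0.30416886 -0.72442721  1.60651805  0.20692189  1.30961588
 -0.8675173 ]
(0.58, 0.14, 0.33) -1.9715926535897932 [ 0.62008292  0.49674771 -1.23827744  1.59376542  0.47527539  1.39416518
  2.07420261]
(0.58, 0.14, 0.33) 0.415 [ 0.3127801   0.31132445 -0.75637559  1.60547083  0.21920201  1.31226387
 -1.63174106]
```

```bash
python3 - <<'E'
from h import *
t=read_time_s()
move_ptp([.18,-.40,.33],quat(.415)); print(read_time_s())
move_ptp([.43,0,.36],quat(1.17)); print(read_time_s())
x=[.6065,.1934,1.1726]
p=wp(x,(0,-.01,.33)); move_ptp(p,quat(x[2])); print(read_time_s())
move_gripper(0.0); pause(.2)
print(read_time_s(),read_eef_pos(),read_finger_gap(),read_ft_force())
cp=camera_params('wrist'); save('wrist','w1.png')
obs=[]
for n in ("round_key_top","bar_key_top","square_key_top","knob_face","lid_hinge_line","lid_edge"):
    for r in tip_of('wrist',n)[:2]: print(n,np.round(r['at'],1),round(r['confidence'],2))
for k in ('round','bar','square','knob'): print(k,proj('',wp(x,P[k]),cp).round(1))
import pickle; pickle.dump(cp,open('w1.pkl','wb'))
E
```

```text
2.05
3.775
4.8167
5.7833 [0.61571767 0.18954133 0.32993912] 0.00015910923410751912 [-0.1105867  -0.15193325  0.78478501]
round_key_top [209.4 201.1] 0.66
bar_key_top [239.3 203.1] 0.62
square_key_top [178.9 207. ] 0.44
knob_face [284.7 226.1] 0.88
lid_hinge_line [299.1  89.8] 0.98
lid_edge [307.9 172.5] 0.95
round [207.2 205.4]
bar [240.7 205.4]
square [177.  205.4]
knob [285.  225.2]
```

View pics/w1.png

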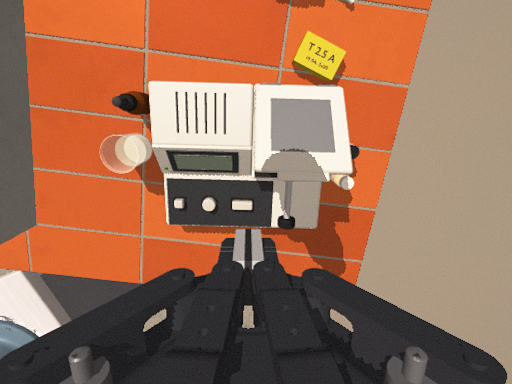

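```bash
python3 -c "
import cv2
im=cv2.imread('pics/w1.png')[75:240,145:365]; cv2.imwrite('pics/w1c.png',cv2.resize(im,None,fx=3.6,fy=3.6,interpolation=2))
"
```

```text
(no output)
```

View pics/w1c.png

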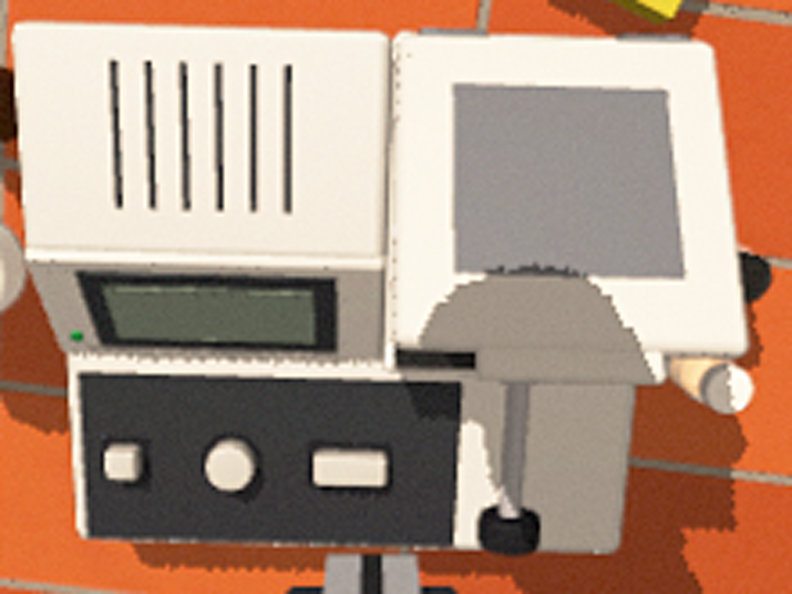

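```bash
python3 - <<'E'
from h import *
import pickle
w=pickle.load(open('w1.pkl','rb'))
t=camera_params('top');s=camera_params('scene')
ow=[(w,'round',(209.2,203.6)),(w,'bar',(242.5,204.4)),(w,'square',(178.9,203.1)),(w,'knob',(285.5,225))]
o=[(t,'round',(207,207)),(t,'bar',(215,191)),(t,'square',(200,222)),(t,'knob',(232.5,174)),
(s,'round',(214.2,204)),(s,'bar',(226,193)),(s,'square',(204.3,214.2)),(s,'knob',(245.5,179.8))]
for ob in (ow,o,ow+o):
    x,r=fit(ob,(.6065,.1934,1.17));print(x.round(4),np.round(r,1).tolist())
def lid(h,th,d=.114,off=.009,y=-.066):
    return (h-d*np.cos(th)+off*np.sin(th),y,.088+d*np.sin(th)+off*np.cos(th))
for xx in (fit(ow,(.6,.19,1.17))[0],):
  f=lambda q: np.concatenate([2*(proj('',wp(xx,(q[0],-.066,.088)),w)-(299.1,89.8)), proj('',wp(xx,lid(q[0],q[1])),w)-(307,172.5),proj('',wp(xx,lid(q[0],q[1])),t)-(192,148.9),proj('',wp(xx,(q[0],-.066,.088)),t)-(172.9,143.9)])
  r=least_squares(f,[.09,.8]);print(r.x,f(r.x).round(1))
  for y in (-.119,-.013): print(proj('',wp(xx,lid(*r.x,y=y)),w), proj('',wp(xx,lid(*r.x,d=0.,y=y)),w))
E
```

```text
[0.6108 0.1933 1.1498] [[-0.3, 0.0], [-0.0, -0.0], [-0.3, -0.1], [0.8, 0.2]]
[0.6065 0.1934 1.1726] [[-0.2, 0.2], [-0.8, -0.0], [0.1, -0.1], [0.2, -0.8], [0.3, 0.0], [-0.6, -0.4], [0.1, 0.3], [0.5, 1.8]]
[0.6093 0.1935 1.1595] [[-0.9, 0.6], [-0.6, 0.3], [-0.8, 0.7], [0.4, 0.0], [-0.5, -0.6], [-0.9, -0.8], [-0.4, -1.0], [0.3, -1.3], [0.2, -0.7], [-0.5, -1.0], [-0.1, -0.5], [0.7, 1.4]]
[0.09554095 0.66715127] [-1.9  0.8 -2.  -2.3  2.5  0.3 -1.4 -0.9]
[355.57905684 171.41626796] [343.68238388  85.932743  ]
[254.24515281 169.07531093] [255.21081176  83.72974756]
```

```bash
cat >> h.py <<'E'
X=(.610,.1934,1.153); H=.0945; Q=quat(X[2])
def lid(th,d=.114,off=.009,y=-.066,h=H):
    return (h-d*np.cos(th)+off*np.sin(th),y,.088+d*np.sin(th)+off*np.cos(th))
def ins(x,y,ztip): return wp(X,(x,y,ztip+.019))  # TCP for tip centre at x,y
def F(): 
    R=np.array([[np.cos(X[2]),np.sin(X[2]),0],[-np.sin(X[2]),np.cos(X[2]),0],[0,0,1]])
    return (R@np.array(read_ft_force())).round(2)
E
python3 - <<'E'
from h import *
c=lid(1.0,d=.1)
movel(ins(c[0]+.013,-.066,c[2]+.02),Q,speed=.25); f0=F(); print(read_time_s(),f0)
for th in np.r_[np.arange(1.0,.05,-.1),.06,.03,.0]:
    c=lid(th,d=.1); movel(ins(c[0]+.011,-.066,c[2]),speed=.06)
    f=F()-f0; print(round(th,2),f,round(read_time_s(),2))
    if np.linalg.norm(f)>14: print('stop');break
save('top','t2.png'); print(read_eef_pos(),ins(c[0]+.011,-.066,c[2]))
E
```

```text
6.8583 [ 0.67 -0.29  1.2 ]
1.0 [ 0.29 -0.2  -0.24] 7.34
0.9 [-1.04 -0.79 -1.45] 7.66
0.8 [-1.    0.44 -1.45] 7.97
0.7 [-0.63  0.52 -1.03] 8.29
0.6 [-0.13  0.82 -0.98] 8.61
0.5 [-0.59  0.05 -0.64] 8.93
0.4 [-0.52  0.62 -0.98] 9.24
0.3 [-0.04  0.88 -1.31] 9.56
0.2 [-0.65  0.55 -1.51] 9.88
0.1 [-1.05  0.16 -0.66] 10.19
0.06 [-0.29  0.03 -1.33] 10.44
0.03 [-0.4   0.51 -1.15] 10.69
0.0 [-1.12  0.03 -0.8 ] 10.94
[0.67263128 0.17167949 0.11599861] [0.67255464 0.1716476  0.116     ]
```

View pics/t2.png

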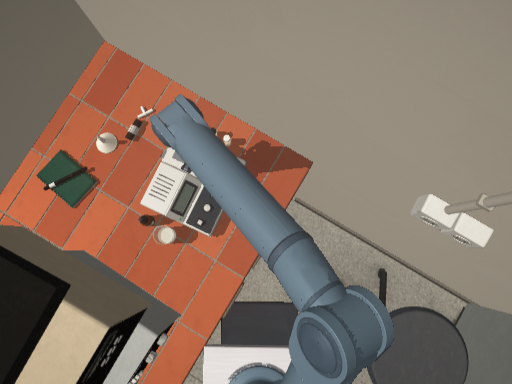

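```bash
python3 - <<'E'
from h import *
save('wrist','w2.png'); cp=camera_params('wrist')
print(read_time_s(),F(),[ (n,proj('',wp(X,lid(0,y=y)),cp).round(0)) for n,y in (('l',-.013),('r',-.119))])
for n in ("lid_edge","lid_hinge_line"): print(tip_of('wrist',n)[:2])
E
```

```text
11.0417 [0.72 0.15 0.47] [('l', array([156., 282.])), ('r', array([337., 282.]))]
[]
[{'at': [249.8, 68.7], 'confidence': 0.7}]
```

View pics/w2.png

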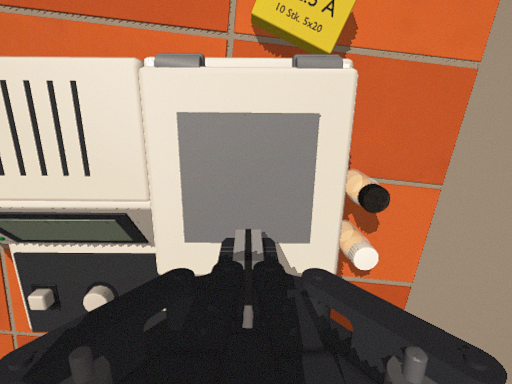

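```bash
python3 - <<'E'
from h import *
c=lid(0,d=.1); z=c[2]
for i in range(16):
    z-=.001; movel(ins(c[0]+.009,-.066,z),speed=.03)
    fs=np.mean([F() for _ in range(4)],0); print(round(z,4),fs.round(2),round(read_time_s(),2),np.array(read_eef_pos())[2].round(4))
    if fs[2]>8.5: break
save('wrist','w3.png')
E
```

```text
0.096 [0.75 0.72 2.56] 11.39 0.1156
0.095 [1.22 1.68 5.3 ] 11.64 0.1148
0.094 [0.2  1.47 6.14] 11.89 0.1142
0.093 [-0.39  2.08  9.01] 12.14 0.1138
```

View pics/w3.png

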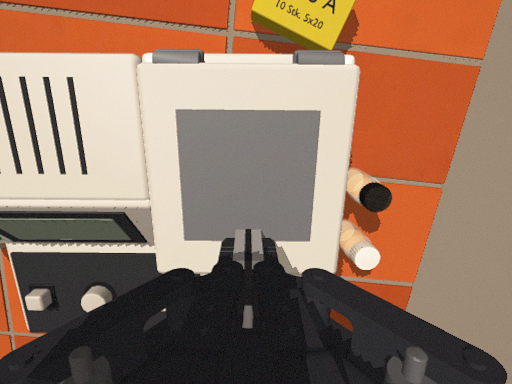

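```bash
python3 - <<'E'
from h import *
c=lid(0,d=.1)
movel(ins(c[0]+.009,-.066,.135),speed=.15)
movel(ins(-.064,.02,.16),speed=.25); pause(.2); print(F())
cp=camera_params('wrist'); save('wrist','w4.png',[])
for n in ("lid_edge","lid_hinge_line","round_key_top","bar_key_top","knob_face"): print(n,[(np.round(r['at'],1),r['confidence']) for r in tip_of('wrist',n)[:2]])
for n,p in (('edge',lid(0)),('edge.1',lid(.1)),('hinge',(H,-.066,.088)),('round',P['round']),('bar',P['bar']),('knob',P['knob'])): print(n,proj('',wp(X,p),cp).round(1))
print(read_time_s())
E
```

```text
[0.04 0.25 0.58]
lid_edge [(array([367.6, 149.1]), 0.7)]
lid_hinge_line [(array([213.5, 192.6]), 0.53)]
round_key_top [(array([215.7, 190.3]), 0.59)]
bar_key_top [(array([268.9, 193.2]), 0.67)]
knob_face [(array([339.5, 226.4]), 0.55)]
edge [363.7 149.4]
edge.1 [370.4 149.4]
hinge [378.4 -29.4]
round [213.2 192.8]
bar [268.2 192.8]
knob [341.  225.2]
13.725
```

View pics/w4.png

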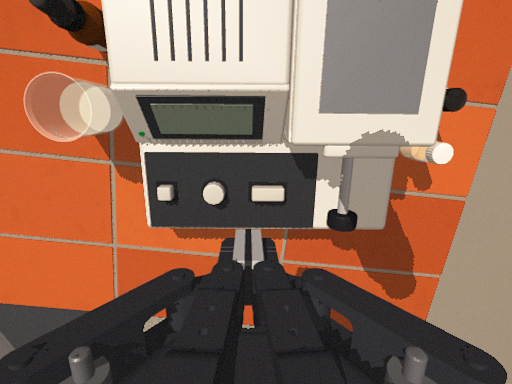

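```bash
cat >> h.py <<'E'
def press(x,y):
    movel(ins(x,y,.080),Q,speed=.2); movel(ins(x,y,.061),speed=.05); pause(.15)
    f0=np.mean([F() for _ in range(4)],0); z=.061; print('base',f0.round(2),round(read_time_s(),2))
    while z>.0495:
        z-=.001; movel(ins(x,y,z),speed=.03)
        f=np.mean([F() for _ in range(4)],0)-f0; tz=read_eef_pos()[2]-.019; print(round(z,4),round(tz,4),f.round(2))
        if f[2]>5.3: break
    pause(.25); print('held',F()-f0)
    movel(ins(x,y,.062),speed=.04); pause(.2); print('up',F()-f0,round(read_time_s(),2))
    movel(ins(x,y,.09),speed=.15)
E
python3 - <<'E'
from h import *
press(-.064,.05)
movel(ins(-.064,.02,.16),speed=.25)
save('wrist','w5.png');print(read_time_s())
E
```

```text
base [ 0.39 -0.85  0.15] 14.98
0.06 0.06 [-0.07  0.88 -0.95]
0.059 0.0589 [-0.82  1.53 -0.03]
0.058 0.0579 [-0.29 -0.33 -0.69]
0.057 0.0572 [-1.09  0.72  1.07]
0.056 0.0562 [-0.37  0.06  1.27]
0.055 0.0552 [-0.04  0.19  2.6 ]
0.054 0.0541 [-0.11  0.88  2.69]
0.053 0.0532 [-0.22  0.88  3.58]
0.052 0.0522 [-1.27  1.07  3.68]
0.051 0.0512 [-0.84  0.72  5.43]
held [-0.01  1.    4.65]
up [-0.06  1.12 -0.66] 18.36
19.2
```

View pics/w5.png

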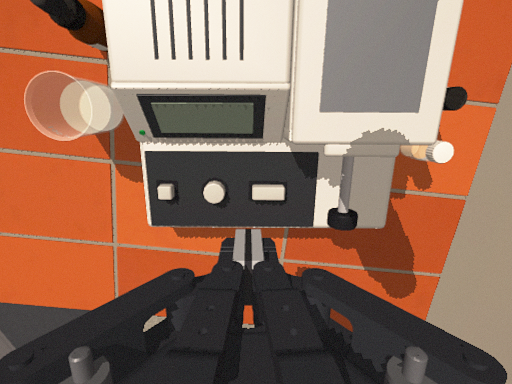

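```bash
python3 - <<'E'
from h import *
y=-.066; zt=.053
movel(ins(-.135,y,.12),Q,speed=.25); movel(ins(-.135,y,zt),speed=.15); pause(.15)
f0=np.mean([F() for _ in range(4)],0);print('base',f0,read_time_s())
x=-.135
movel(ins(-.110,y,zt),speed=.05); x=-.110
while x<-.064:
    x+=.001 if x>-.078 else .003
    movel(ins(x,y,zt),speed=.03)
    f=np.mean([F() for _ in range(4)],0)-f0; print(round(x,4),f.round(2),round(read_time_s(),2))
    if f[0]<-8.5 or np.linalg.norm(f)>15: break
pause(.2);print(F()-f0, read_eef_pos(),ins(x,y,zt))
movel(ins(-.135,y,zt),speed=.1); movel(ins(-.115,0,.16),speed=.25)
cp=camera_params('wrist');save('wrist','w6.png');print(read_time_s())
print(tip_of('wrist','knob_face')[:1]);
for dx in (0,.028,.03): print(proj('',wp(X,(-.092+dx,y,.066)),cp).round(1))
E
```

```text
base [-0.52  0.05  0.17] 20.575
-0.107 [ 1.25 -0.31  0.57] 21.48
-0.104 [0.66 0.62 0.31] 21.73
-0.101 [ 0.33 -0.94  0.04] 21.98
-0.098 [-2.03  0.19 -1.25] 22.23
-0.095 [-0.32 -0.83 -1.24] 22.48
-0.092 [-1.17 -0.26 -1.17] 22.73
-0.089 [-1.21 -0.9  -1.06] 22.98
-0.086 [-0.77 -1.48  0.04] 23.23
-0.083 [-1.22 -0.83 -1.03] 23.48
-0.08 [-0.34 -0.31 -0.26] 23.73
-0.077 [-0.85 -0.22 -0.23] 23.98
-0.076 [-1.31  0.36 -0.79] 24.23
-0.075 [-0.82 -0.68  0.14] 24.48
-0.074 [-1.85  0.09  0.08] 24.73
-0.073 [-2.19  0.65  2.14] 24.98
-0.072 [-4.21  0.92  3.81] 25.23
-0.071 [-5.82  1.68  4.87] 25.48
-0.07 [-7.41  2.07  4.95] 25.73
-0.069 [-8.92  2.45  4.62] 25.98
[-8.15  2.88  5.76] [0.64104665 0.10046171 0.07191373] [0.64232646 0.10355569 0.072     ]
27.6917
[{'at': [325.5, 135.9], 'confidence': 0.82}]
[323.8 168.6]
[326.3 135.2]
[326.5 132.8]
```

View pics/w6.png

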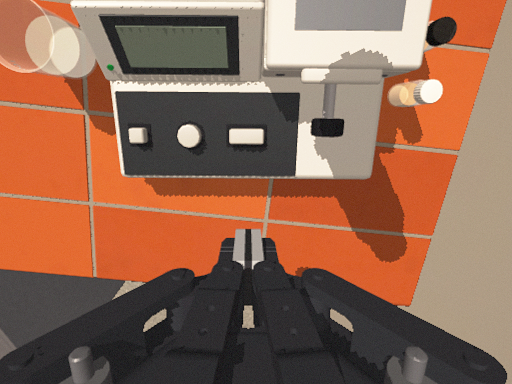

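```bash
python3 - <<'E'
from h import *
im=cv2.imread('pics/w6.png')[40:190,230:430]; cv2.imwrite('pics/w6c.png',cv2.resize(im,None,fx=4,fy=4,interpolation=2))
cp=camera_params('wrist')
for n in ('round','bar','square'): print(n,proj('',wp(X,P[n]),cp).round(1))
for th in (0,.03,.06,.1): print(th,[proj('',wp(X,lid(th,y=y)),cp).round(1) for y in (-.013,-.119)],[proj('',wp(X,lid(th,d=.123,y=y)),cp).round(1) for y in (-.038,-.094)])
for dx in (.026,.028,.03): print(dx,[proj('',wp(X,(-.092+dx+e,-.066,.079)),cp).round(1) for e in (0,.014)],[proj('',wp(X,(-.092+dx,-.066+e,.066)),cp).round(1) for e in (-.013,.013)])
E
```

```text
round [188.1 132.9]
bar [246.8 132.8]
square [135.3 133. ]
0 [array([265.6,  69.5]), array([424.2,  69.2])] [array([302.2,  83.8]), array([384.9,  83.7])]
0.03 [array([265.9,  68.3]), array([427.4,  67.9])] [array([303.3,  82.8]), array([387.5,  82.6])]
0.06 [array([266.3,  66.8]), array([430.7,  66.5])] [array([304.4,  81.6]), array([390.3,  81.4])]
0.1 [array([266.7,  64.5]), array([435.4,  64.1])] [array([305.9,  79.5]), array([394.2,  79.3])]
0.026 [array([331.5, 137.5]), array([333. , 118.9])] [array([342.8, 136. ]), array([311.2, 136.1])]
0.028 [array([331.7, 134.9]), array([333.2, 116.1])] [array([343.1, 133.5]), array([311.3, 133.6])]
0.03 [array([331.9, 132.2]), array([333.4, 113.4])] [array([343.3, 131. ]), array([311.5, 131.1])]
```

View pics/w6c.png

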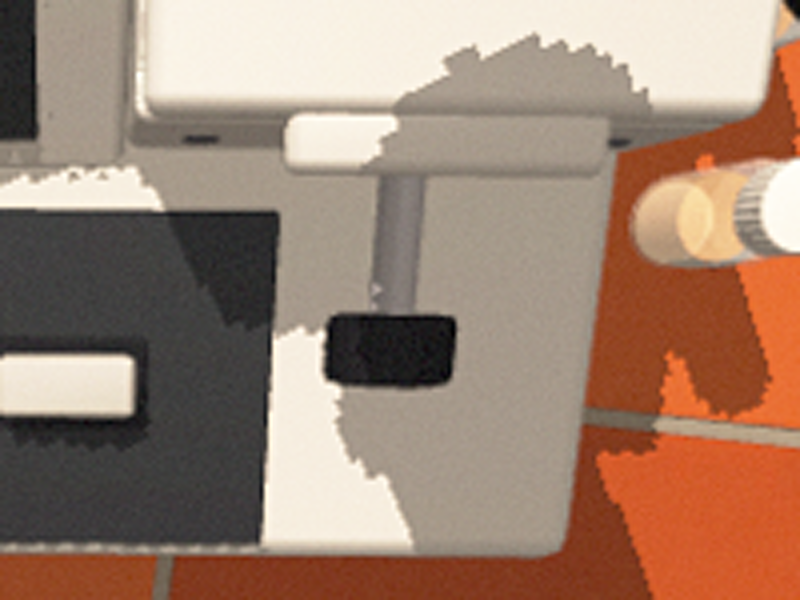

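```bash
python3 - <<'E'
from h import *
press(-.065,0)
movel(ins(-.115,0,.16),speed=.25)
save('wrist','w7.png')
move_ptp([.43,0,.36],Q); pause(.3); save('top','t7.png'); save('scene','s7.png')
cp=camera_params('scene')
for n in ('lid_edge','lid_hinge_line','knob_face'): print(n,[(c,tip_of(c,n)[:1]) for c in ('top','scene')])
print([proj(c,wp(X,lid(th))).round(1) for c in ('top','scene') for th in (0,.1,.2)])
print(read_time_s())
a=cv2.imread('pics/t7.png')[90:280,110:310];b=cv2.imread('pics/s7.png')[90:280,110:310]
cv2.imwrite('pics/ts7.png',cv2.resize(np.hstack([a,b]),None,fx=2,fy=2,interpolation=2))
E
```

```text
base [-0.12 -0.22  0.47] 29.05
0.06 0.06 [ 0.08  0.31 -1.18]
0.059 0.0589 [ 0.16  0.25 -0.19]
0.058 0.0579 [ 0.39  0.38 -0.72]
0.057 0.0572 [-0.64  0.33  0.25]
0.056 0.0562 [ 0.53 -0.61  1.37]
0.055 0.0552 [-0.35  0.82  2.26]
0.054 0.0542 [0.77 0.67 3.75]
0.053 0.0532 [ 0.73 -0.28  3.18]
0.052 0.0522 [ 0.48 -0.47  3.79]
0.051 0.0512 [-1.08  0.36  4.34]
0.05 0.0503 [0.21 0.36 6.01]
held [ 0.28 -0.71  4.86]
up [ 0.11 -0.24 -0.72] 32.7
lid_edge [('top', [{'at': [206.0, 161.8], 'confidence': 0.62}]), ('scene', [])]
lid_hinge_line [('top', [{'at': [172.2, 146.0], 'confidence': 0.61}]), ('scene', [])]
knob_face [('top', [{'at': [223.2, 168.3], 'confidence': 0.61}]), ('scene', [])]
[array([208.3, 159.8]), array([207.3, 158.7]), array([206. , 157.5]), array([228.2, 163.1]), array([227.6, 160.9]), array([226.6, 158.4])]
35.2333
```

View pics/w7.png

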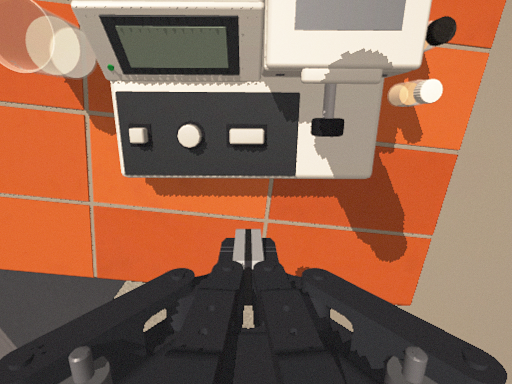

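View pics/ts7.png

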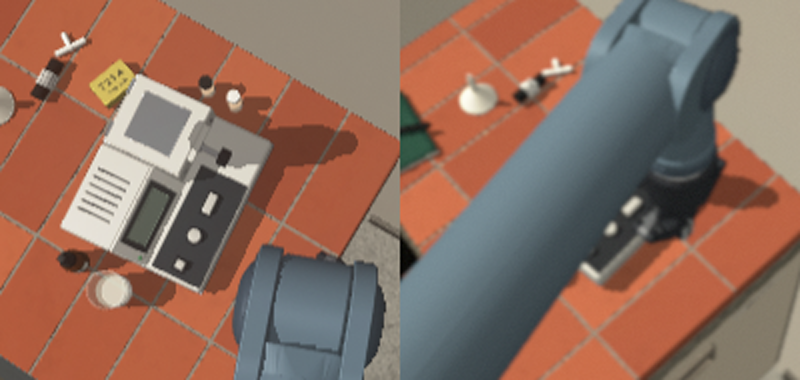

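```bash
python3 - <<'E'
from h import *
print(F(),read_time_s()); print(sign_off())
E
```

```text
[-0.23  0.31  0.5 ] 35.2333
the job is handed in; nothing more can be done
None
```

The reading sequence was carried out in the order you asked, using only light touches of the closed fingers, and handed in at 35.2 s. `sign_off()` gives no verdict, so the results below are my own checks.

| Step | What I did | Check |
|---|---|---|
| Lid | Swung shut and pressed onto its seal with about 8.5 N | Wrist and top pictures afterwards show it level, within about 2 mm of the shut position |
| Round key (zero) | Pressed about 5.8 mm down, at about 5 N | Force back to zero on release |
| Cell-changer knob | Pushed in until the force rose to about 9 N | Estimated travel 29 mm (see below) |
| Bar key (read) | Pressed about 6.7 mm down, at 5 to 6 N | Force back to zero on release |

In the last pictures the lid is shut, the knob is in and the vials, beaker and dropper are standing where they were. The square key was not touched. The hand is drawn back clear of everything.

**Checks that disagreed:**
- **Picture offset:** the keys sat about 3 pixels (2.5 mm) from where my fitted pose put them in the later wrist pictures. Uncorrected, the knob read 26.5 mm in; corrected, about 29 mm. The finger's stopping point suggested about 30.6 mm. The sharp rise in force is what showed it was at the stop.
- **Upward force:** about 5 N upward showed at the tool during the knob push. I put it down to friction on the knob face.
- **Scene camera:** the arm blocked its view of the lid and knob at the end, so the final check rests on the top and wrist views.

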